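# Make up two sampling kits in compartment trays

### The job

Make up two sampling kits from the stock on the worktop: the yellow tray gets the blue-lidded pot in the wider of its two end compartments, the small black box lying flat in its middle compartment and the brown vial in its narrow end compartment; the green tray gets the white-lidded pot in its wider compartment and the white-capped clear vial in its narrower one. Keep every piece upright all the while, and let each rest on the floor of its compartment. The red-capped clear vial belongs to neither kit: leave it standing where it is.

Things in the scene. Friction and masses are not known exactly. Their poses are not given: they have to be found in the camera images.
- blue_pot_mid (a point): clear plastic screw pot with a blue lid, closed, 59 mm tall; the lid is 51 mm across and 14 mm high (the top 14 mm), the body under it 46 mm across. The point is the pot's centre, half-way up. Loose, standing on the worktop, about 30 g
- white_pot_mid (a point): clear plastic screw pot with a white lid, closed, 59 mm tall; the lid is 51 mm across and 14 mm high (the top 14 mm), the body under it 46 mm across. The point is the pot's centre, half-way up. Loose, standing on the worktop, about 30 g
- amber_vial_mid (a point): dark brown glass vial with a black cap, 50 mm tall, body 22 mm across up to 42 mm, the cap above it about 20 mm across. The point is the vial's centre, half-way up. Loose, standing on the worktop, about 18 g
- white_vial_mid (a point): clear glass vial with a white cap, 50 mm tall, body 22 mm across up to 42 mm, the cap above it about 20 mm across. The point is the vial's centre, half-way up. Loose, standing on the worktop, about 18 g
- red_vial_mid (a point): clear glass vial with a red cap, not to be moved, 50 mm tall, body 22 mm across up to 42 mm, the cap above it about 20 mm across. The point is the vial's centre, half-way up. Loose, standing on the worktop, about 18 g
- black_box_mid (a point): small black box with a pale patch on its closed lid, 47 mm along its x, 58 mm along its y, 28 mm high. The point is its centre, half-way up; z up. Loose, lying on the worktop, about 60 g, turned up to 23 degrees from its x pointing away from the robot; best gripped across the 47 mm
- yellow_tray: yellow plastic kit tray, fixed, 100 mm along x, 214 along y. Origin: centre of underside. Floor 3 mm thick; walls and dividers 4 mm thick, tops 12 mm above the worktop. Three compartments, side by side along y, each 92 mm inside along x, centred on x = 0: wider end, 72 mm wide, centre y +67 mm; middle, 80 mm wide, centre y -13 mm; narrow end, 46 mm wide, centre y -80 mm. Left or right of the stock, its x within 9 degrees of pointing away from the robot
- green_tray: green plastic kit tray, fixed, 100 mm along x, 130 along y. Origin: centre of underside. Floor 3 mm thick; walls and dividers 4 mm thick, tops 12 mm above the worktop. Two compartments, side by side along y, each 92 mm inside along x, centred on x = 0: narrow end, 46 mm wide, centre y +38 mm; wider end, 72 mm wide, centre y -25 mm. Left or right of the stock, its x within 9 degrees of pointing away from the robot

How it is judged:
By the outcome, as a careful person would: the job done as asked, in the order asked, and still so for the second after the job is handed in, with the robot touching nothing.
It also fails if it takes over 109 s, if anything falls off the work surface, if the arm or the gripper's body presses on something with over 40 N, if the wrist force passes 120 N, or if a joint passes its speed limit or range.

### The arm

A 6-joint arm with a two-finger parallel gripper is mounted at the origin on a cart in front of the work surface, level with it; the furniture and walls round the work are solid. World frame = base frame: x ahead of the robot, y to its left, z up, the work surface at z = 0. Lengths are in mm, angles in rad, forces in N, time in s.
With the tool pointing down it reaches from about 325 to 900 mm from the base axis. Payload 6.1 kg.
Tool frame: the origin (TCP) lies midway between the tips of the shut fingers; the grasp point (between the pads) lies 19 mm behind it; z points along the fingers, y is the direction in which the jaws open and shut (so a half turn about z gives the same grasp; the last joint's range is limited). The gripper opens to 85 mm and grips with 20 to 120 N. Pads are 22 mm wide; open, the fingers measure 114 mm over their backs; the gripper's body (76 mm by 85 mm) begins 54 mm behind the grasp point. The pads swing forward as they close: fully open they stand 13 mm farther back than shut.
Start: joints at [1.162, 0.22, 1.526, -0, 1.395, -0.126], TCP at [174.402, 600.166, 231.3] pointing down, gripper open.
Joint ranges: [-2.98, 2.98], [-0.91, 2.08], [0.09, 2.57], [-1.24, 4.39], [0.2, 2.65], [-2.68, 2.68]. Speed limits (rad/s): [2.57, 2.57, 3.01, 3.14, 3.14, 3.14].

### API

Orientations are given as a unit quaternion [w, x, y, z].
In Python, from station import env gives the robot as it stands. The module is installed in compiled form; this text tells all that it offers.
- The arm moves only by the tool drive_tool, never from a script. Its argument "targets" is a list of rows, each a list of 7 numbers: the shift along the tool's x, y, z in cm, then the turn, a rotation vector about the tool's x, y, z in rad, then the finger opening in cm, from 0 to 8.54. A call has exactly 10 rows; each row is the pose to reach, as a shift and turn from the pose commanded when the call began, along the tool's axes at that moment; what a row does not reach only later rows make up. A row lasts 1/8 s, in which the tool goes at most 62.5 mm and 10.7 degrees, less where a joint would pass 70% of its speed; a pose out of reach is approached as far as the arm can. A call with a gripper value outside its range is refused whole. The fingers move at their own pace and stop on an object; the grip force is fixed at half the most. Time passes only in rows, so rows that repeat a pose let the fingers close, or fill a call up. It gives the time, the measured TCP pose, the force and the opening at its end, in the units of the state.
- env.state(): the state, without advancing time (a new reading comes with each control period).
- env.get_image(name): name is "side" or "top" or "wrist"; returns the picture (400x640x3 uint8, red, green, blue); there is no depth.
- env.camera_params(name): a dict with "intrinsics" (3x3 intrinsics, pixels), "distortion" ([k1, k2, p1, p2, k3] as OpenCV has them; the pictures are not rectified), "R" (3x3) and "t" (3): a world point X has camera coordinates R X + t. Camera axes: x right, y down, z forward; pixel columns grow to the right and rows downward; lengths in mm; the calibration is good to about 2 mm. A picture is of the moment at which its call begins: read the wrist's pose just before it. camera_params takes no time and is no camera call; for the wrist camera it gives the pose at the moment of the call.
- env.sign_off(): hands the job in, once; it reports no verdict.
Trained networks look in the newest picture that a camera, given by its name, has taken for a name from the list of things; names that differ only in an ending like _2 or _b are one class to them, and where a whole thing is asked for, a point or a joint stands for the part that bears it (a point fixed in the world has none). Each returns a list of dicts, best first, with "confidence" (0 to 1); they miss things now and then, are a little off and sometimes report something else, mostly with a low value. They report only what shows in the picture. A call takes as long as a camera call.
- env.find_in(thing, camera): "box" ([centre column, centre row, width, height] as shares, 0 to 1, of the picture: columns of its width, rows of its height, round what is visible of it).
The state is a dict: "t": time; "joint_pos": joint angles; "dq": joint speeds; "tau": joint torques, N m; "tcp_pos": TCP position; "eef_rot": TCP orientation; "wrist_force": force on the tool from outside, world axes, zero at the start; "ft_torque": the same for the moment, N m; "width": finger opening in mm.
Only numpy, scipy, OpenCV 4.12 (cv2) and the standard library are available. Lean on these libraries where they do the work, as an engineer would, in place of code of your own. Each camera call takes 0.05 s, during which the arm holds its last target.

## Working session

There is one attempt and no reset: what is moved stays moved. The work goes in short steps, Python scripts to look and compute and a tool call to move; the robot and the scene stay as the last step left them, time stands still between calls to the robot, and variables do not carry over. Pictures are saved under pics/ and viewed, and the job is handed in when it is done.

Besides the shell and the picture viewer there is one more tool, called by a JSON object that holds its "op" and its "data". drive_tool: Moves the arm, as the interface text tells. Its arguments: {"type":"object","properties":{"targets":{"type":"array","items":{"type":"array","items":{"type":"number"}}}},"required":["targets"]}

```bash
mkdir -p pics; python3 - <<'E'
from station import env
import cv2
print(env.state())
for c in ["top","side","wrist"]:
    im=env.get_image(c); cv2.imwrite(f"pics/{c}0.png",im[:,:,::-1])
    p=env.camera_params(c); print(c,p)
for c in ["top"]:
    for n in ["blue_pot_mid","white_pot_mid","amber_vial_mid","white_vial_mid","red_vial_mid","black_box_mid","yellow_tray","green_tray"]:
        print(c,n,[( [round(v*s,1) for v,s in zip(d["box"],(640,400,640,400))],round(d["confidence"],2)) for d in env.find_in(n,c)][:3])
E
```

```text
{'t': 0.0, 'joint_pos': array([ 1.16189112e+00,  2.21220961e-01,  1.52762441e+00,  1.35964737e-06,
        1.39467390e+00, -1.26083170e-01]), 'dq': array([-4.26113316e-05, -1.17305859e-03, -1.14115581e-03, -1.34720845e-03,
       -4.54503619e-04, -3.41870314e-04]), 'tau': array([-1.48027717e-03, -4.96896100e+01, -3.89389980e+01, -3.88833814e-04,
        1.11292134e-02,  6.03483250e-05]), 'tcp_pos': array([174.1686333 , 599.61524974, 230.19539112]), 'eef_rot': array([-2.55262619e-04,  1.40940240e-01,  9.90017637e-01, -9.28871991e-04]), 'wrist_force': array([-0.52985478,  0.67425779, -0.34434968]), 'ft_torque': array([-0.0204571 ,  0.01838089, -0.04979397]), 'width': 85.50322805039166}
top {'intrinsics': array([[422.9629256 ,   0.        , 318.69040894],
       [  0.        , 422.9629256 , 193.98057769],
       [  0.        ,   0.        ,   1.        ]]), 'distortion': array([0.03578623, 0.        , 0.        , 0.        , 0.        ]), 'R': array([[ 0.01072622, -0.99962028, -0.02538177],
       [-0.9987448 , -0.00946795, -0.04918521],
       [ 0.04892622,  0.02587749, -0.99846712]]),
[... 772 characters left out ...]
,  0.        ]), 'R': array([[ 0.27831835,  0.96048617, -0.00228463],
       [ 0.92781051, -0.26823329,  0.25926542],
       [ 0.24840804, -0.07427803, -0.96580341]]), 't': array([-624.6933552 ,  -34.52400791,  379.05168382])}
top blue_pot_mid [([273.2, 218.0, 24.5, 25.7], 0.69)]
top white_pot_mid [([274.2, 163.4, 27.0, 21.1], 0.67)]
top amber_vial_mid [([371.0, 221.9, 15.4, 17.8], 0.56)]
top white_vial_mid []
top red_vial_mid []
top black_box_mid [([327.2, 163.6, 27.3, 28.1], 0.81)]
top yellow_tray [([454.1, 185.2, 99.1, 51.5], 0.92), ([325.6, 164.1, 28.3, 28.0], 0.71), ([273.3, 217.6, 25.8, 26.1], 0.35)]
top green_tray [([184.6, 197.4, 61.5, 47.9], 0.6), ([272.6, 163.6, 28.2, 22.6], 0.21)]
```

View pics/top0.png

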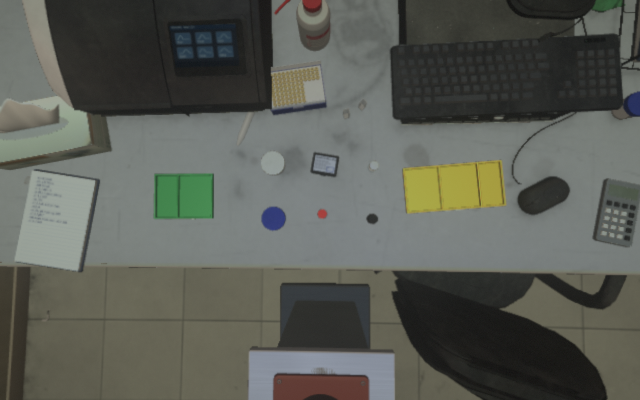

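View pics/side0.png

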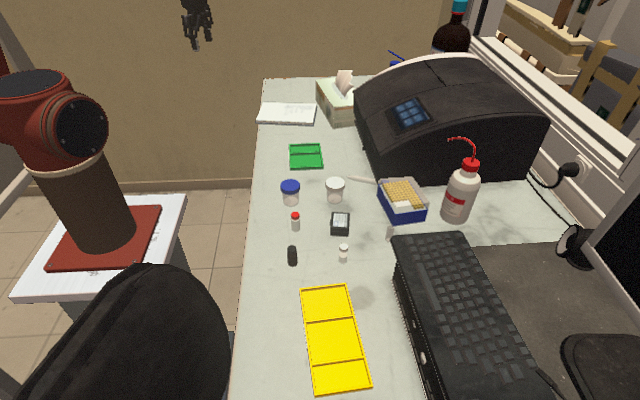

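View pics/wrist0.png

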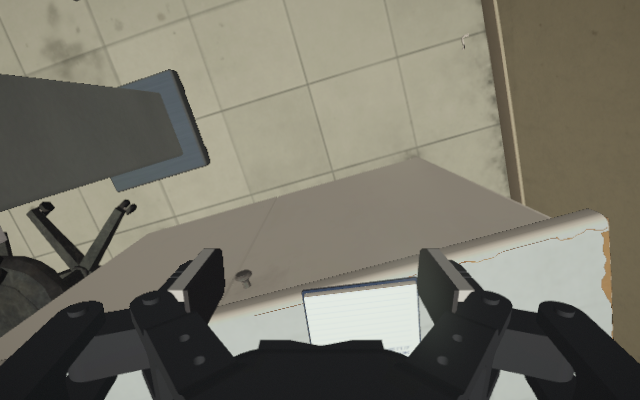

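The top view shows the green tray at about (184,197) and the yellow one at (454,187), with its wide end on the left, at higher y. The blue pot is at (273,218), white pot (272,163), box (325,164), white vial (373,166), red vial (322,214) and amber vial (372,219). Next I'll segment these and compute positions.

```bash
cat > h.py <<'E'
import numpy as np, cv2
from station import env
def ray(c,uv,z,p=None):
    p=p or env.camera_params(c)
    uv=np.array(uv,float).reshape(-1,1,2)
    n=cv2.undistortPoints(uv,p["intrinsics"],p["distortion"]).reshape(-1,2)
    d=np.c_[n,np.ones(len(n))]@p["R"]; C=-p["R"].T@p["t"]
    return C+d*((z-C[2])/d[:,2])[:,None]
def proj(c,X,p=None):
    p=p or env.camera_params(c)
    return cv2.projectPoints(np.array(X,float).reshape(-1,1,3),cv2.Rodrigues(p["R"])[0],p["t"],p["intrinsics"],p["distortion"])[0].reshape(-1,2)
def cent(mask,roi):
    x,y,w,h=roi; m=mask[y:y+h,x:x+w].astype(np.uint8)
    n,l,s,c=cv2.connectedComponentsWithStats(m)
    i=1+np.argmax(s[1:,4]); return c[i]+[x,y],s[i,4],(l==i)
def R(q):
    from scipy.spatial.transform import Rotation as Ro
    return Ro.from_quat([q[1],q[2],q[3],q[0]]).as_matrix()
def grab(c,name):
    p=env.camera_params(c); im=env.get_image(c); cv2.imwrite(f"pics/{name}.png",im[:,:,::-1]); return im,p
E
python3 - <<'E'
from h import *
im=cv2.imread("pics/top0.png"); hsv=cv2.cvtColor(im,cv2.COLOR_BGR2HSV); H,S,V=[hsv[...,i].astype(int) for i in range(3)]
p=env.camera_params("top")
def show(n,m,roi,z):
    c,a,l=cent(m,roi); print(n,c.round(1),a,ray("top",c,z,p)[0].round(1)); return l
show("blue",(S>120)&(abs(H-118)<15),(255,200,40,40),59)
show("whitepot",(V>170),(255,145,36,36),59)
show("wvial",(V>175),(362,155,24,22),50)
show("red",(S>120),(310,205,24,22),50)
show("amber",(V<70),(360,206,24,24),50)
l=show("box",(V<90),(305,145,40,36),28)
print(V[155:180,362:386:2].max(), V[160:168,266:280].mean())
for n,m,roi in (("yel",(S>150)&(abs(H-28)<10),(390,150,130,75)),("grn",(S>120)&(abs(H-60)<15),(145,160,80,70)),("box",(V<100),(305,145,40,36))):
    x,y,w,h=roi; c,a,l=cent(m,roi)
    pts=np.argwhere(l)[:,::-1]+[x,y]
    cs,_=cv2.findContours(l.astype(np.uint8),cv2.RETR_EXTERNAL,cv2.CHAIN_APPROX_NONE)
    k=cs[0].reshape(-1,2)+[x,y]
    W=ray("top",k,28 if n=="box" else 12,p)
    r=cv2.minAreaRect(W[:,:2].astype(np.float32)); print(n,r)
big=cv2.resize(im[140:235,140:515],None,fx=2.1,fy=2.1,interpolation=cv2.INTER_CUBIC); cv2.imwrite("pics/crop0.png",big)
E
```

```text
blue [273.1 218.1] 397 [438.  101.8  59. ]Traceback (most recent call last):
  File "<stdin>", line 7, in <module>
  File "<stdin>", line 5, in show
  File "h.py", line 15, in cent
    i=1+np.argmax(s[1:,4]); return c[i]+[x,y],s[i,4],(l==i)
        ~~~~~~~~~^^^^^^^^^
    return _wrapfunc(a, 'argmax', axis=axis, out=out, **kwds)
    return bound(*args, **kwds)
ValueError: attempt to get argmax of an empty sequence
```

```bash
python3 - <<'E'
from h import *
im=cv2.imread("pics/top0.png"); hsv=cv2.cvtColor(im,cv2.COLOR_BGR2HSV); H,S,V=[hsv[...,i].astype(int) for i in range(3)]
p=env.camera_params("top")
print(V[150:178:3,256:290:3]); print(V[158:174,366:382:2])
def show(n,m,roi,z):
    c,a,l=cent(m,roi); print(n,c.round(1),a,ray("top",c,z,p)[0].round(1)); return l
for t in (140,148,155):
  try:
    show("whitepot",(V>t),(255,145,36,36),59)
    show("wvial",(V>t),(362,155,24,22),50)
  except Exception as e: print(e)
show("red",(S>120),(310,205,24,22),50)
show("amber",(V<70),(360,206,24,24),50)
for n,m,roi in (("yel",(S>150)&(abs(H-28)<10),(390,150,130,75)),("grn",(S>120)&(abs(H-60)<15),(145,160,80,70)),("box",(V<75),(305,145,40,36))):
    x,y,w,h=roi; c,a,l=cent(m,roi)
    cs,_=cv2.findContours(l.astype(np.uint8),cv2.RETR_EXTERNAL,cv2.CHAIN_APPROX_NONE)
    k=max(cs,key=len).reshape(-1,2)+[x,y]
    W=ray("top",k,28 if n=="box" else 12,p)
    r=cv2.minAreaRect(W[:,:2].astype(np.float32)); print(n,r)
big=cv2.resize(im[140:235,140:515],None,fx=2.1,fy=2.1,interpolation=cv2.INTER_CUBIC); cv2.imwrite("pics/crop0.png",big)
E
```

```text
[[129 130 130 129 128 126 118 123 119 118 113 110]
 [128 129 129 135 154 154 155 151 123 115 108 105]
 [126 129 133 153 154 154 155 153 153 114 108 109]
 [119 126 150 154 154 153 155 154 154 151 107 107]
 [120 127 155 153 153 152 153 154 154 152 105 106]
 [126 129 151 154 154 155 153 154 154 148 107 110]
 [129 129 147 154 154 156 154 154 154 115 110 111]
 [129 130 129 141 155 155 155 155 136  98 109 110]
 [131 130 130 130 125 134 129 105 109 111 114 116]
 [131 130 130 129 129 129 128 126 122 118 122 123]]
[[130 129 128 129 131 130 131 130]
 [130 129 127 128 131 130 131 130]
 [128 129 126 129 128 128 131 129]
 [130 128 126 139 138 136 131 130]
 [131 129 132 148 150 147 132 131]
 [130 129 136 150 149 150 137 130]
 [131 125 141 150 150 150 138 131]
 [131 122 142 152 151 150 139 132]
 [131 121 142 153 150 150 139 132]
 [130 120 129 153 151 149 137 132]
 [131 118 123 149 150 143 131 131]
 [130 120 128 129 137 134 129 131]
 [131 125 125 121 127 129 131 129]
 [131 129 120 123 128 131 131 130]
 [131 131 125 124 130 130 130 129]
 [131 132 129 130 132 131 129 129]]
whitepot [272.  162.4] 412 [555.1 105.8  59. ]
wvial [373.8 165. ] 48 [ 552.3 -108.6   50. ]
whitepot [272.3 162.6] 390 [554.7 105.3  59. ]
wvial [373.9 165.1] 37 [ 552.1 -108.9   50. ]
whitepot [270.  170.4] 5 [538.1 109.9  59. ]
attempt to get argmax of an empty sequence
red [321.8 213.4] 57 [448.8   0.   50. ]
amber [371.9 218.2] 76 [ 440.  -105.2   50. ]
yel ((513.1144409179688, -306.26165771484375), (95.04521179199219, 165.82542419433594), 5.084026336669922)
grn ((486.1592102050781, 280.8131408691406), (70.99378204345703, 95.22511291503906), 89.90312194824219)
box ((555.0567016601562, -4.092460632324219), (55.74274826049805, 45.89567184448242), 80.88944244384766)
```

View pics/crop0.png

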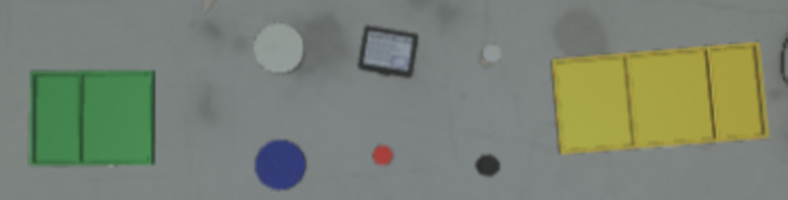

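The crop shows the green tray with its narrow end on the left, and the yellow tray with wide, middle and narrow compartments from left to right. Both match the frames given. The dark dividers broke my tray masks, so I'll refit them.

```bash
python3 - <<'E'
from h import *
im=cv2.imread("pics/top0.png"); hsv=cv2.cvtColor(im,cv2.COLOR_BGR2HSV); H,S,V=[hsv[...,i].astype(int) for i in range(3)]
p=env.camera_params("top")
comp={"yel":[67,-13,-80],"grn":[38,-25]}
for n,m,roi in (("yel",(S>90)&(abs(H-28)<12),(390,150,130,75)),("grn",(S>70)&(abs(H-60)<20),(145,160,80,70)),("box",(V<95),(305,145,40,36))):
    x,y,w,h=roi; mm=np.zeros(V.shape,np.uint8); mm[y:y+h,x:x+w]=m[y:y+h,x:x+w]
    mm=cv2.morphologyEx(mm,cv2.MORPH_CLOSE,np.ones((5,5),np.uint8))
    cs,_=cv2.findContours(mm,cv2.RETR_EXTERNAL,cv2.CHAIN_APPROX_NONE)
    k=cv2.convexHull(max(cs,key=len)).reshape(-1,2)
    W=ray("top",k,28 if n=="box" else 12,p)
    r=cv2.minAreaRect(W[:,:2].astype(np.float32)); print(n,r)
    if n in comp:
        (cx,cy),(a,b),t=r
        if a>b: t-=90
        t=np.deg2rad(t); 
        if n=="yel": print(np.rad2deg(t))
        for yy in comp[n]: print(yy,[round(cx-np.sin(t)*yy,1),round(cy+np.cos(t)*yy,1)])
E
```

```text
yel ((511.34710693359375, -285.6812744140625), (99.44864654541016, 213.7780303955078), 5.196303367614746)
5.196303367614746
67 [np.float64(505.3), np.float64(-219.0)]
-13 [np.float64(512.5), np.float64(-298.6)]
-80 [np.float64(518.6), np.float64(-365.4)]
grn ((485.0833435058594, 308.63531494140625), (98.10111236572266, 128.8194122314453), 1.332629919052124)
38 [np.float64(484.2), np.float64(346.6)]
-25 [np.float64(485.7), np.float64(283.6)]
box ((555.1387939453125, -3.856536865234375), (57.564720153808594, 47.40718078613281), 81.08379364013672)
```

```bash
cat > plan.py <<'E'
import sys,json,numpy as np
# commanded pose file: x y z phi(deg, angle of tool y)
def load(): return json.load(open("cmd.json"))
def plan(c,x,y,z,phi):
    a=np.deg2rad(c[3]); d=np.array([x-c[0],y-c[1],z-c[2]])
    r=[(-np.sin(a)*d[0]+np.cos(a)*d[1])/10,(np.cos(a)*d[0]+np.sin(a)*d[1])/10,-d[2]/10]
    return [round(v,2) for v in r]+[0,0,round(np.deg2rad(c[3]-phi),3)]
if __name__=="__main__":
    # sequence of waypoints "x,y,z,phi": all from start; "/" commits (new call) 
    if len(sys.argv)>1:
        c=load()
        for w in sys.argv[1:]:
            if w=="/": c=last; print("--"); continue
            last=[float(v) for v in w.split(",")]; print(w, plan(c,*last))
        json.dump(last,open("cmd.json","w"))
E
python3 - <<'E'
import json,numpy as np
json.dump([174.402,600.166,231.3,float(90-np.rad2deg(2*np.arctan2(.14094,.990018)))],open("cmd.json","w"))
E
cat cmd.json; python3 plan.py 438,102,180,0
```

```text
[174.402, 600.166, 231.3, 73.79551047648307]438,102,180,0 [np.float64(-39.21), np.float64(-40.48), np.float64(5.13), 0, 0, np.float64(1.288)]
```

{"op": "drive_tool", "data": {"targets": [[-3.9, -4.05, 0.5, 0, 0, 0.129, 8.5], [-7.8, -8.1, 1, 0, 0, 0.258, 8.5], [-12, -12.1, 1.5, 0, 0, 0.386, 8.5], [-16, -16.2, 2, 0, 0, 0.515, 8.5], [-20, -20.2, 2.5, 0, 0, 0.644, 8.5], [-24, -24.3, 3, 0, 0, 0.773, 8.5], [-28, -28.3, 3.6, 0, 0, 0.902, 8.5], [-32, -32.4, 4.1, 0, 0, 1.03, 8.5], [-36, -36.4, 4.6, 0, 0, 1.16, 8.5], [-39.2, -40.5, 5.1, 0, 0, 1.288, 8.5]]}}

```text
t: 1.8
tcp_pos: [438.9, 100.0, 180.7]
eef_rot: [0.001, 0.709, 0.705, 0.001]
wrist_force: [1.3, -0.9, 0.3]
width: 85.1
```

```bash
python3 - <<'E'
from h import *
print(env.state()["tcp_pos"])
im,p=grab("wrist","w1")
print(-p["R"].T@p["t"],p["R"][2])
print(proj("wrist",[[438,101.8,59],[438.9,100,0],[449,0,50],[555,105,59],[555,-4,28]],p).round(1))
print(env.find_in("blue_pot_mid","wrist")[:2])
E
```

```text
[438.88331883 100.02235304 180.69938286]
[439.38264176 166.26103695 323.83096158] [-9.10852623e-05 -2.60284169e-01 -9.65532052e-01]
[[318.9 192. ]
 [320.  180. ]
 [331.  293.7]
 [457.7 187.8]
 [433.8 284.8]]
[{'box': [0.5014, 0.4685, 0.0913, 0.1595], 'confidence': 0.62}]
```

View pics/w1.png

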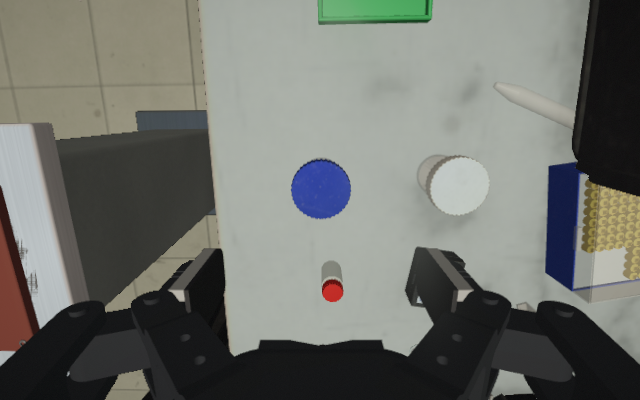

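The wrist view shows the blue lid at about (321,188), the white lid at (458,185) and the red cap at (332,291). All are within about 3 mm of the top-view estimates.

```bash
python3 - <<'E'
from h import *
p=env.camera_params("wrist")
im=cv2.imread("pics/w1.png"); hsv=cv2.cvtColor(im,cv2.COLOR_BGR2HSV); H,S,V=[hsv[...,i].astype(int) for i in range(3)]
for n,m,roi,z in (("b",(S>120)&(abs(H-118)<15),(280,150,80,80),59),("w",V>190,(415,145,90,80),59),("r",(S>150),(310,270,50,40),50)):
    c,a,l=cent(m,roi); print(n,c.round(1),a,ray("wrist",c,z,p)[0].round(1))
E
python3 -c "print()"
```

```text
b [320.5 188.7] 2701 [439.6 102.3  59. ]
w [459.6 185.7] 2541 [556.4 104.1  59. ]
r [332.  290.3] 368 [449.7   1.3  50. ]
```

```bash
python3 - <<'E'
import json,numpy as np
c=json.load(open("cmd.json"));a=np.deg2rad(73.7955)
x=174.402+10*(-np.sin(a)*-39.2+np.cos(a)*-40.5); y=600.166+10*(np.cos(a)*-39.2+np.sin(a)*-40.5)
print(x,y,231.3-51)
json.dump([x,y,180.3,73.7955-np.rad2deg(1.288)],open("cmd.json","w"))
E
python3 plan.py 439.5,102,28,0 / 439.5,102,110,0
```

```text
437.8065909358471 101.86185444839123 180.3
439.5,102,28,0 [np.float64(0.01), np.float64(0.17), np.float64(15.23), 0, 0, np.float64(-0.0)]
--
439.5,102,110,0 [np.float64(0.0), np.float64(0.0), np.float64(-8.2), 0, 0, np.float64(0.0)]
```

{"op": "drive_tool", "data": {"targets": [[0, 0.1, 3, 0, 0, 0, 8.5], [0, 0.15, 6, 0, 0, 0, 8.5], [0, 0.15, 9, 0, 0, 0, 8.5], [0, 0.15, 12, 0, 0, 0, 8.5], [0, 0.15, 14, 0, 0, 0, 8.5], [0, 0.15, 15.2, 0, 0, 0, 8.5], [0, 0.15, 15.2, 0, 0, 0, 8.5], [0, 0.15, 15.2, 0, 0, 0, 4.5], [0, 0.15, 15.2, 0, 0, 0, 4.5], [0, 0.15, 15.2, 0, 0, 0, 4.5]]}}

```text
t: 3.15
tcp_pos: [440.2, 102.0, 29.6]
eef_rot: [0.001, 0.707, 0.707, 0.001]
wrist_force: [-2.0, 0.3, 5.7]
width: 49.1
```

```bash
python3 - <<'E'
from h import *
s=env.state();print(s["width"],s["tcp_pos"],s["wrist_force"])
im,p=grab("side","s1")
cv2.imwrite("pics/s1c.png",cv2.resize(im[100:270,230:400,::-1],None,fx=3.4,fy=3.4))
E
```

```text
49.14461939378235 [440.22281074 101.97581393  29.61835801] [-2.04774164  0.26473374  5.74980752]
```

View pics/s1c.png

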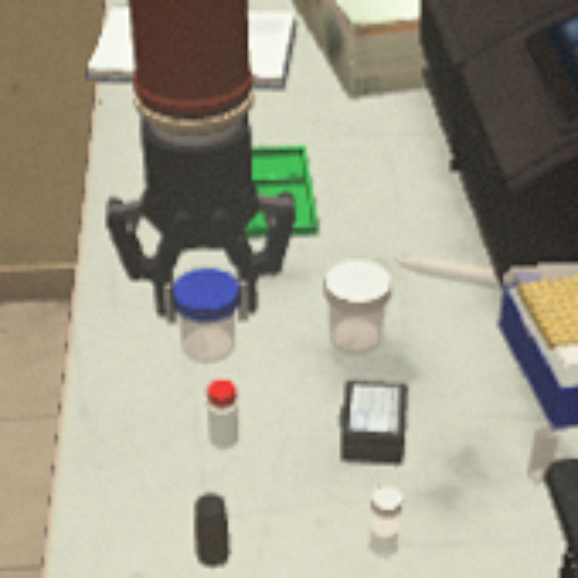

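{"op": "drive_tool", "data": {"targets": [[0, 0, -3, 0, 0, 0, 4.5], [0, 0, -6.5, 0, 0, 0, 4.5], [-4, 0.6, -8.2, 0, 0, -0.01, 4.5], [-9, 1.6, -8.2, 0, 0, -0.02, 4.5], [-14, 2.6, -8.2, 0, 0, -0.04, 4.5], [-19, 3.7, -8.2, 0, 0, -0.05, 4.5], [-24, 4.8, -8.2, 0, 0, -0.07, 4.5], [-28, 5.7, -8.2, 0, 0, -0.08, 4.5], [-31, 6.4, -8.2, 0, 0, -0.09, 4.5], [-32.1, 6.6, -8.2, 0, 0, -0.091, 4.5]]}}

```text
t: 4.45
tcp_pos: [505.7, -220.9, 110.9]
eef_rot: [0.001, 0.675, 0.738, 0.0]
wrist_force: [1.0, 0.4, -0.6]
width: 48.8
```

```bash
python3 - <<'E'
from h import *
import json
json.dump([505.3,-219.1,110.3,5.2],open("cmd.json","w"))
s=env.state();print(s["width"],s["tcp_pos"],s["wrist_force"],s["eef_rot"])
im,p=grab("wrist","w2")
t=np.deg2rad(5.2)
def cor(cx,cy,hx,hy): return [[cx+np.cos(t)*a-np.sin(t)*b,cy+np.sin(t)*a+np.cos(t)*b,12] for a,b in((hx,hy),(hx,-hy),(-hx,-hy),(-hx,hy))]
im=im[:,:,::-1].copy()
q=proj("wrist",cor(511.35,-285.7,50,107),p); cv2.polylines(im,[q.astype(np.int32)],True,(255,0,255),1)
cv2.imwrite("pics/w2.png",im); print(q)
E
```

```text
48.76085167521841 [ 505.70148397 -220.93799565  110.90002742] [ 1.01714117  0.42514097 -0.56971925] [5.79064547e-04 6.74946986e-01 7.37865992e-01 9.31018290e-05]
[[386.8837913  146.39925545]
 [374.1115792  380.80024131]
 [265.72223451 380.90422004]
 [252.10239509 146.53997603]]
```

View pics/w2.png

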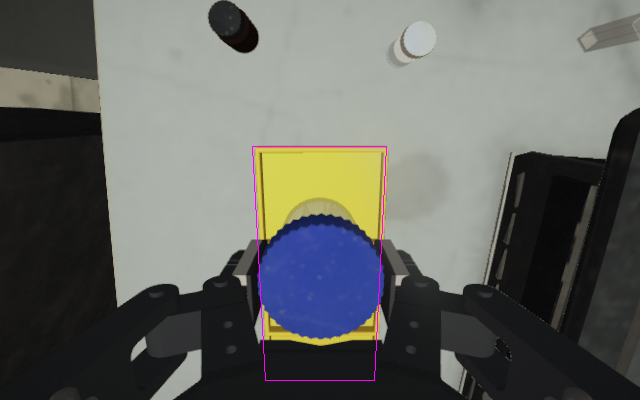

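The projected magenta outline lies on the tray edges to about a pixel, so the tray pose is good. I'll lower the pot and release it.

{"op": "drive_tool", "data": {"targets": [[0, 0, 2.5, 0, 0, 0, 4.5], [0, 0, 5, 0, 0, 0, 4.5], [0, 0, 6.8, 0, 0, 0, 4.5], [0, 0, 7.5, 0, 0, 0, 4.5], [0, 0, 7.8, 0, 0, 0, 4.5], [0, 0, 7.85, 0, 0, 0, 4.5], [0, 0, 7.85, 0, 0, 0, 6], [0, 0, 7.85, 0, 0, 0, 8.5], [0, 0, 7.85, 0, 0, 0, 8.5], [0, 0, 7.85, 0, 0, 0, 8.5]]}}

```text
t: 5.75
tcp_pos: [505.4, -219.2, 31.9]
eef_rot: [0.0, 0.674, 0.739, 0.0]
wrist_force: [0.7, 0.2, 0.4]
width: 85.2
```

```bash
python3 - <<'E'
import json
json.dump([505.3,-219.1,31.8,5.2],open("cmd.json","w"))
E
python3 plan.py 505.3,-219.1,150,5.2 555,-40,180,-8.9 555,-4,150,-8.9
```

```text
505.3,-219.1,150,5.2 [np.float64(0.0), np.float64(0.0), np.float64(-11.82), 0, 0, np.float64(0.0)]
555,-40,180,-8.9 [np.float64(17.39), np.float64(6.57), np.float64(-14.82), 0, 0, np.float64(0.246)]
555,-4,150,-8.9 [np.float64(20.97), np.float64(6.9), np.float64(-11.82), 0, 0, np.float64(0.246)]
```

{"op": "drive_tool", "data": {"targets": [[0, 0, -3, 0, 0, 0, 8.5], [0, 0, -6, 0, 0, 0, 8.5], [0, 0, -10, 0, 0, 0, 8.5], [3, 1, -11.8, 0, 0, 0.04, 8.5], [7, 2.3, -11.8, 0, 0, 0.08, 8.5], [11, 3.6, -11.8, 0, 0, 0.13, 8.5], [15, 4.9, -11.8, 0, 0, 0.17, 8.5], [18.5, 6.1, -11.8, 0, 0, 0.21, 8.5], [20.5, 6.8, -11.8, 0, 0, 0.24, 8.5], [21, 6.9, -11.8, 0, 0, 0.246, 8.5]]}}

```text
t: 7.0
tcp_pos: [555.0, -2.6, 149.8]
eef_rot: [-0.0, 0.759, 0.651, -0.0]
wrist_force: [0.8, -0.3, -0.1]
width: 84.9
```

```bash
python3 - <<'E'
from h import *
import json
json.dump([555,-3.8,149.8,-8.9],open("cmd.json","w"))
s=env.state();print(s["width"],s["tcp_pos"])
im,p=grab("wrist","w3")
im=im[:,:,::-1].copy()
hsv=cv2.cvtColor(im,cv2.COLOR_BGR2HSV); V=hsv[...,2]
t=np.deg2rad(-8.9)
def cor(cx,cy,hx,hy): return [[cx+np.cos(t)*a-np.sin(t)*b,cy+np.sin(t)*a+np.cos(t)*b,28] for a,b in((hx,hy),(hx,-hy),(-hx,-hy),(-hx,hy))]
q=proj("wrist",cor(555,-4,23.5,29),p); cv2.polylines(im,[q.astype(np.int32)],True,(255,0,255),1)
cv2.imwrite("pics/w3.png",im)
tp,p2=grab("top","t3")
E
```

```text
84.85391909005628 [555.0346897   -2.5682667  149.75174668]
```

View pics/w3.png

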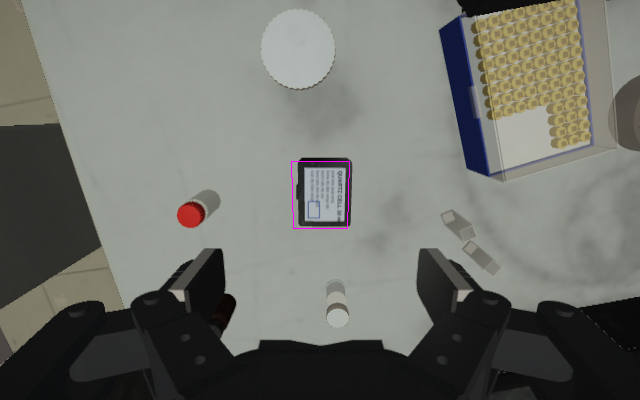

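View pics/t3.png

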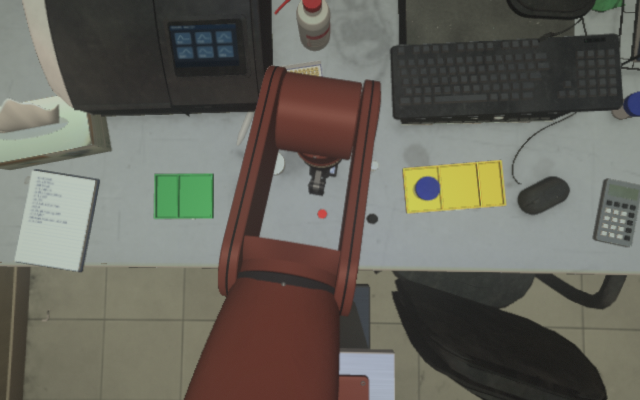

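The wrist view shows the box at about (325,192), edges parallel to the jaws, roughly 2 to 3 mm off the drawn outline. The top view shows the blue pot in the yellow tray's wide end, at (427,188). I'll correct for the offset and descend.

{"op": "drive_tool", "data": {"targets": [[0.1, 0.1, 3, 0, 0, 0, 8.5], [0.17, 0.23, 6, 0, 0, 0, 8.5], [0.17, 0.23, 9, 0, 0, 0, 8.5], [0.17, 0.23, 12, 0, 0, 0, 8.5], [0.17, 0.23, 13.8, 0, 0, 0, 8.5], [0.17, 0.23, 14.65, 0, 0, 0, 8.5], [0.17, 0.23, 14.65, 0, 0, 0, 8.5], [0.17, 0.23, 14.65, 0, 0, 0, 4.2], [0.17, 0.23, 14.65, 0, 0, 0, 4.2], [0.17, 0.23, 14.65, 0, 0, 0, 4.2]]}}

```text
t: 8.35
tcp_pos: [558.6, -2.5, 4.5]
eef_rot: [0.001, 0.76, 0.65, 0.001]
wrist_force: [0.8, -0.3, 6.0]
width: 44.3
```

```bash
python3 - <<'E'
from h import *
import json
json.dump([557.5,-2.5,3.3,-8.9],open("cmd.json","w"))
s=env.state();print(s["width"],s["tcp_pos"],s["wrist_force"])
E
python3 plan.py 557.5,-2.5,100,-8.9 512.5,-298.6,120,5.2
```

```text
44.32246562251489 [558.61343124  -2.49741049   4.53563626] [ 0.84923334 -0.34210138  5.97544051]
557.5,-2.5,100,-8.9 [np.float64(0.0), np.float64(0.0), np.float64(-9.67), 0, 0, np.float64(0.0)]
512.5,-298.6,120,5.2 [np.float64(-29.95), np.float64(0.14), np.float64(-11.67), 0, 0, np.float64(-0.246)]
```

{"op": "drive_tool", "data": {"targets": [[0, 0, -3, 0, 0, 0, 4.2], [0, 0, -6.5, 0, 0, 0, 4.2], [0, 0, -10, 0, 0, 0, 4.2], [-4, 0, -11.7, 0, 0, -0.03, 4.2], [-9, 0.05, -11.7, 0, 0, -0.07, 4.2], [-14.5, 0.1, -11.7, 0, 0, -0.12, 4.2], [-20, 0.1, -11.7, 0, 0, -0.16, 4.2], [-25, 0.1, -11.7, 0, 0, -0.2, 4.2], [-28.8, 0.15, -11.7, 0, 0, -0.24, 4.2], [-29.95, 0.15, -11.7, 0, 0, -0.246, 4.2]]}}

```text
t: 9.6
tcp_pos: [512.1, -300.7, 120.4]
eef_rot: [0.0, 0.675, 0.738, -0.0]
wrist_force: [-0.8, 0.5, -0.7]
width: 44.4
```

```bash
python3 - <<'E'
from h import *
import json
json.dump([512.5,-298.6,120.3,5.2],open("cmd.json","w"))
s=env.state();print(s["width"],s["tcp_pos"],s["wrist_force"],s["eef_rot"])
im,p=grab("wrist","w4")
E
```

```text
44.41764646017023 [ 512.1231335  -300.65022093  120.41137671] [-0.77025112  0.46998622 -0.7045609 ] [ 1.92604704e-04  6.75082048e-01  7.37742626e-01 -9.79218735e-05]
```

View pics/w4.png

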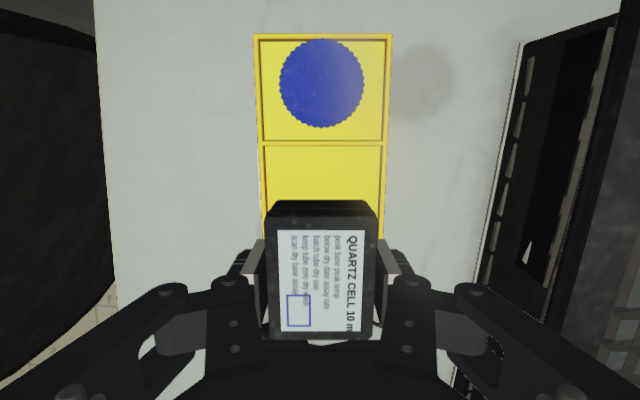

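The view shows the box held square and lined up over the middle compartment, with the blue pot inside the wide one. Lowering next, then opening the fingers only a little because of the end walls.

{"op": "drive_tool", "data": {"targets": [[0, 0, 3, 0, 0, 0, 4.2], [0, 0, 6, 0, 0, 0, 4.2], [0, 0, 9, 0, 0, 0, 4.2], [0, 0, 10.5, 0, 0, 0, 4.2], [0, 0, 11.1, 0, 0, 0, 4.2], [0, 0, 11.3, 0, 0, 0, 4.2], [0, 0, 11.35, 0, 0, 0, 4.2], [0, 0, 11.35, 0, 0, 0, 5.2], [0, 0, 11.35, 0, 0, 0, 5.2], [0, 0, 11.35, 0, 0, 0, 5.2]]}}

```text
t: 10.9
tcp_pos: [512.9, -298.7, 7.2]
eef_rot: [0.0, 0.674, 0.738, 0.0]
wrist_force: [0.3, 0.5, -0.2]
width: 51.6
```

```bash
python3 - <<'E'
import json
json.dump([512.5,-298.6,6.8,5.2],open("cmd.json","w"))
E
python3 plan.py 512.5,-298.6,150,5.2  440,-105,150,0
```

```text
512.5,-298.6,150,5.2 [np.float64(0.0), np.float64(0.0), np.float64(-14.32), 0, 0, np.float64(0.0)]
440,-105,150,0 [np.float64(19.94), np.float64(-5.47), np.float64(-14.32), 0, 0, np.float64(0.091)]
```

{"op": "drive_tool", "data": {"targets": [[0, 0, -2, 0, 0, 0, 5.2], [0, 0, -5, 0, 0, 0, 5.2], [0, 0, -9, 0, 0, 0, 6], [1, -0.3, -13, 0, 0, 0.01, 8.5], [4, -1.1, -14.3, 0, 0, 0.02, 8.5], [8, -2.2, -14.3, 0, 0, 0.04, 8.5], [12, -3.3, -14.3, 0, 0, 0.06, 8.5], [16, -4.4, -14.3, 0, 0, 0.08, 8.5], [19.2, -5.3, -14.3, 0, 0, 0.091, 8.5], [19.95, -5.45, -14.3, 0, 0, 0.091, 8.5]]}}

```text
t: 12.15
tcp_pos: [440.1, -103.6, 151.1]
eef_rot: [0.001, 0.706, 0.708, 0.0]
wrist_force: [0.5, -0.5, 0.3]
width: 85.0
```

```bash
python3 - <<'E'
from h import *
import json
json.dump([440,-105,149.8,0],open("cmd.json","w"))
s=env.state();print(s["width"],s["tcp_pos"])
im,p=grab("wrist","w5"); grab("top","t5")
im=im[:,:,::-1].copy()
print(proj("wrist",[[440,-105,50]],p))
V=im.max(2)
c,a,l=cent(V<60,(280,150,80,90)); print(c,a,l.shape)
cv2.imwrite("pics/w5c.png",cv2.resize(im[100:260,220:420],None,fx=3,fy=3))
E
```

```text
85.00533728178824 [ 440.14926529 -103.5691856   151.06519266]
[[319.6824929  202.13657149]]
[320.56873315 197.81536388] 742 (90, 80)
```

View pics/w5.png

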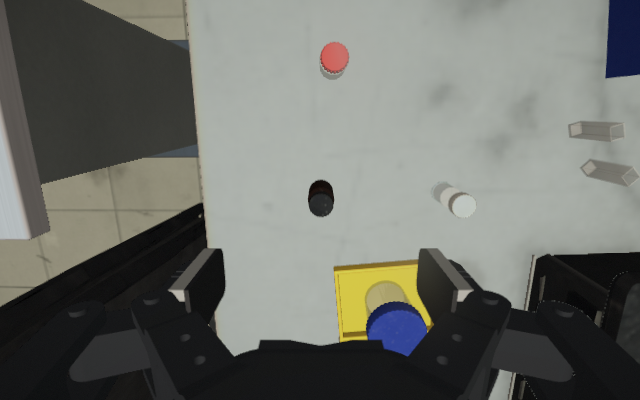

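View pics/w5c.png

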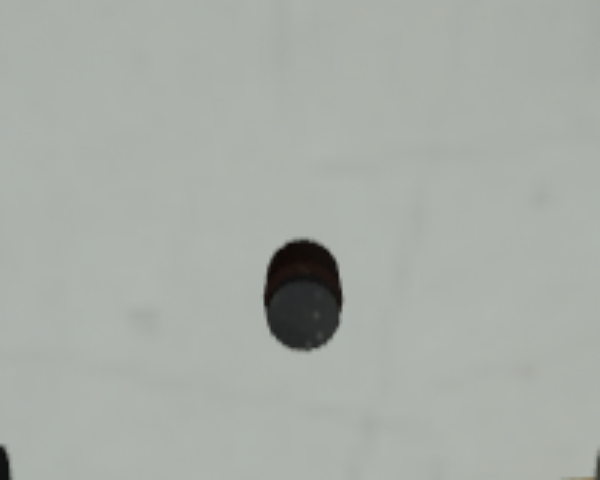

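View pics/t5.png

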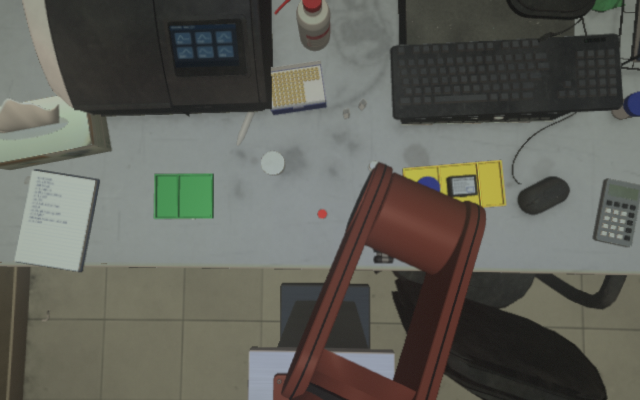

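The top view shows the box in the middle compartment at (463,186). In the wrist view the amber cap is at (321,205), which puts the vial at about (441,-107).

{"op": "drive_tool", "data": {"targets": [[-0.1, 0.05, 3, 0, 0, 0, 8.5], [-0.2, 0.1, 6, 0, 0, 0, 8.5], [-0.2, 0.1, 9, 0, 0, 0, 8.5], [-0.2, 0.1, 12, 0, 0, 0, 8.5], [-0.2, 0.1, 13.3, 0, 0, 0, 8.5], [-0.2, 0.1, 13.8, 0, 0, 0, 8.5], [-0.2, 0.1, 13.8, 0, 0, 0, 5], [-0.2, 0.1, 13.8, 0, 0, 0, 1.7], [-0.2, 0.1, 13.8, 0, 0, 0, 1.7], [-0.2, 0.1, 13.8, 0, 0, 0, 1.7]]}}

```text
t: 13.5
tcp_pos: [441.8, -107.0, 12.6]
eef_rot: [0.0, 0.707, 0.707, 0.0]
wrist_force: [-0.6, 0.5, 4.3]
width: 19.6
```

```bash
python3 - <<'E'
from h import *
import json
json.dump([441,-107,11.8,0],open("cmd.json","w"))
s=env.state();print(s["width"],s["tcp_pos"],s["wrist_force"])
E
python3 plan.py 441,-107,120,0 518.6,-365.4,120,5.2
```

```text
19.624456139316322 [ 441.77785667 -106.9949753    12.58343772] [-0.58068084  0.4736656   4.27128785]
441,-107,120,0 [np.float64(0.0), np.float64(0.0), np.float64(-10.82), 0, 0, np.float64(0.0)]
518.6,-365.4,120,5.2 [np.float64(-25.84), np.float64(7.76), np.float64(-10.82), 0, 0, np.float64(-0.091)]
```

{"op": "drive_tool", "data": {"targets": [[0, 0, -3, 0, 0, 0, 1.7], [0, 0, -6.5, 0, 0, 0, 1.7], [0, 0, -10, 0, 0, 0, 1.7], [-3, 0.9, -10.8, 0, 0, -0.01, 1.7], [-7.5, 2.2, -10.8, 0, 0, -0.03, 1.7], [-12, 3.6, -10.8, 0, 0, -0.04, 1.7], [-17, 5.1, -10.8, 0, 0, -0.06, 1.7], [-22, 6.6, -10.8, 0, 0, -0.08, 1.7], [-25, 7.5, -10.8, 0, 0, -0.091, 1.7], [-25.85, 7.75, -10.8, 0, 0, -0.091, 1.7]]}}

```text
t: 14.75
tcp_pos: [518.8, -367.0, 119.6]
eef_rot: [0.0, 0.675, 0.738, -0.0]
wrist_force: [0.1, 0.8, -0.1]
width: 20.0
```

```bash
python3 - <<'E'
from h import *
import json
json.dump([518.5,-365.5,119.8,5.2],open("cmd.json","w"))
s=env.state();print(s["width"],s["tcp_pos"],s["wrist_force"],s["eef_rot"])
im,p=grab("wrist","w6")
E
```

```text
20.011951529672295 [ 518.84857281 -366.97717872  119.61196246] [ 0.09524524  0.79113476 -0.08801395] [ 7.81146111e-05  6.74840197e-01  7.37963888e-01 -4.78086161e-05]
```

View pics/w6.png

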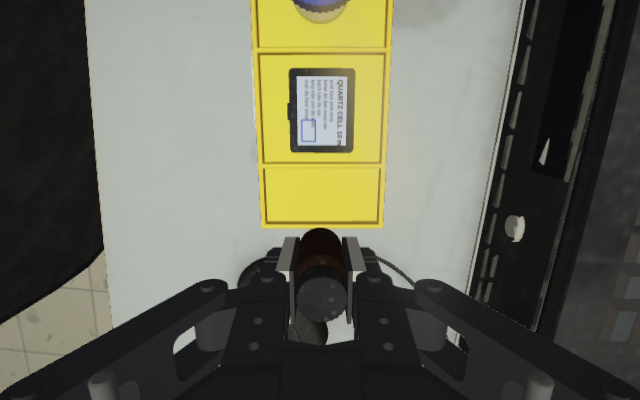

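```bash
python3 - <<'E'
from h import *
p=env.camera_params("wrist")
t=np.deg2rad(5.2)
def w(a,b): return [511.35+np.cos(t)*a-np.sin(t)*b,-285.7+np.sin(t)*a+np.cos(t)*b,12]
print(proj("wrist",[w(50,-107),w(-50,-107),w(0,-107),w(0,-55)],p).round(1))
E
```

```text
[[380.8 228.4]
 [259.1 228.5]
 [320.  228.5]
 [319.9 165.6]]
```

The view agrees with the projection: the tray's end wall sits at row 228, and the box lies flat in the middle compartment. The vial is upright in the grip. Lowering.

{"op": "drive_tool", "data": {"targets": [[0, 0.1, 3, 0, 0, 0, 1.7], [0, 0.2, 6, 0, 0, 0, 1.7], [0, 0.2, 8.5, 0, 0, 0, 1.7], [0, 0.2, 9.7, 0, 0, 0, 1.7], [0, 0.2, 10.3, 0, 0, 0, 1.7], [0, 0.2, 10.45, 0, 0, 0, 1.7], [0, 0.2, 10.45, 0, 0, 0, 1.7], [0, 0.2, 10.45, 0, 0, 0, 3], [0, 0.2, 10.45, 0, 0, 0, 5], [0, 0.2, 10.45, 0, 0, 0, 5]]}}

```text
t: 16.05
tcp_pos: [520.9, -365.3, 15.5]
eef_rot: [0.0, 0.674, 0.739, 0.0]
wrist_force: [-0.2, -0.2, -0.9]
width: 49.7
```

```bash
python3 - <<'E'
import json
json.dump([520.5,-365.3,15.3,5.2],open("cmd.json","w"))
E
python3 plan.py 520.5,-365.3,150,5.2  556.4,104.1,170,0
```

```text
520.5,-365.3,150,5.2 [np.float64(0.0), np.float64(0.0), np.float64(-13.47), 0, 0, np.float64(0.0)]
556.4,104.1,170,0 [np.float64(46.42), np.float64(7.83), np.float64(-15.47), 0, 0, np.float64(0.091)]
```

{"op": "drive_tool", "data": {"targets": [[0, 0, -2.5, 0, 0, 0, 5], [0, 0, -6, 0, 0, 0, 5], [0, 0, -10, 0, 0, 0, 6], [1, 0.2, -13, 0, 0, 0, 8.5], [4, 0.7, -15, 0, 0, 0.01, 8.5], [8.5, 1.4, -15.5, 0, 0, 0.02, 8.5], [13.5, 2.3, -15.5, 0, 0, 0.03, 8.5], [18.5, 3.1, -15.5, 0, 0, 0.04, 8.5], [23.5, 4, -15.5, 0, 0, 0.05, 8.5], [28.5, 4.8, -15.5, 0, 0, 0.06, 8.5]]}}

```text
t: 17.3
tcp_pos: [542.7, -75.4, 170.6]
eef_rot: [0.0, 0.696, 0.718, 0.0]
wrist_force: [1.1, -0.5, 0.7]
width: 85.4
```

```bash
python3 - <<'E'
import json,numpy as np
a=np.deg2rad(5.2); X,Y=285,48
json.dump([520.5-np.sin(a)*X+np.cos(a)*Y,-365.3+np.cos(a)*X+np.sin(a)*Y,170.3,5.2-np.rad2deg(.06)],open("cmd.json","w"))
E
cat cmd.json; python3 plan.py 556.4,104.1,170,0
python3 -c "
from h import *
grab('side','s7')"
```

```text
[542.4721657771992, -77.12258254495501, 170.3, 1.762253229215061]556.4,104.1,170,0 [np.float64(18.07), np.float64(1.95), np.float64(0.03), 0, 0, np.float64(0.031)]
```

View pics/s7.png

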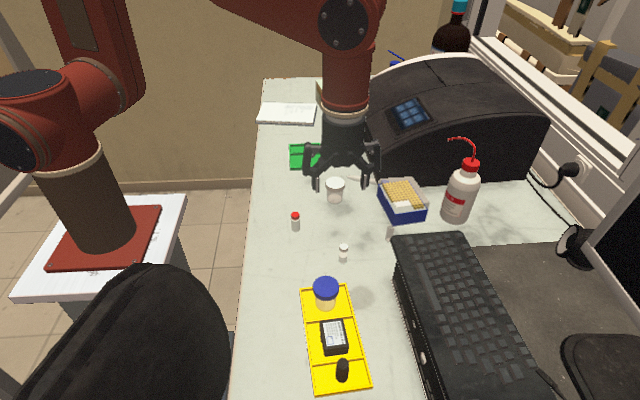

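The side view shows the yellow kit complete: blue pot (325,293), box (334,337) and amber vial (342,370), all upright. Now the white pot.

{"op": "drive_tool", "data": {"targets": [[4.5, 0.5, 0, 0, 0, 0.01, 8.5], [9.5, 1, 0, 0, 0, 0.02, 8.5], [14.5, 1.5, 0, 0, 0, 0.03, 8.5], [17.5, 1.8, 0.3, 0, 0, 0.031, 8.5], [18.1, 1.9, 2, 0, 0, 0.031, 8.5], [18.1, 1.9, 5, 0, 0, 0.031, 8.5], [18.1, 1.9, 8, 0, 0, 0.031, 8.5], [18.1, 1.9, 11, 0, 0, 0.031, 8.5], [18.1, 1.9, 13.5, 0, 0, 0.031, 8.5], [18.1, 1.9, 14.2, 0, 0, 0.031, 8.5]]}}

```text
t: 18.6
tcp_pos: [554.0, 103.3, 25.5]
eef_rot: [-0.001, 0.707, 0.707, -0.002]
wrist_force: [-1.1, -0.3, 1.1]
width: 85.2
```

```bash
python3 -c "
from h import *
s=env.state();print(s['tcp_pos'],s['wrist_force'])
grab('wrist','w8')"
echo '[556,104.4,28.3,0]' > cmd.json
python3 plan.py 556,104.4,115,0 485.7,283.6,115,1.3
```

```text
[553.96444442 103.26787405  25.48620148] [-1.07534975 -0.25592368  1.10060485]
556,104.4,115,0 [np.float64(0.0), np.float64(0.0), np.float64(-8.67), 0, 0, np.float64(0.0)]
485.7,283.6,115,1.3 [np.float64(17.92), np.float64(-7.03), np.float64(-8.67), 0, 0, np.float64(-0.023)]
```

View pics/w8.png

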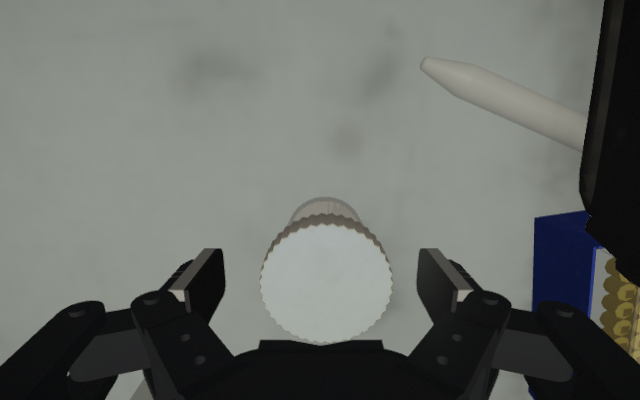

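The white lid is between the fingers, centred near column 327, about 2 mm off. I'll shift slightly, then close and lift.

{"op": "drive_tool", "data": {"targets": [[0, 0.1, 0, 0, 0, 0, 8.5], [0, 0.15, 0, 0, 0, 0, 7], [0, 0.15, 0, 0, 0, 0, 4.5], [0, 0.15, 0, 0, 0, 0, 4.5], [0, 0.15, 0, 0, 0, 0, 4.5], [0, 0.15, 0, 0, 0, 0, 4.5], [0, 0.15, -1, 0, 0, 0, 4.5], [0, 0.15, -3, 0, 0, 0, 4.5], [0, 0.15, -6, 0, 0, 0, 4.5], [0, 0.15, -8.7, 0, 0, 0, 4.5]]}}

```text
t: 19.9
tcp_pos: [558.1, 104.6, 117.8]
eef_rot: [0.001, 0.707, 0.707, 0.001]
wrist_force: [1.0, 0.3, -0.6]
width: 49.0
```

```bash

echo '[557.5,104.4,115.3,0]' > cmd.json
python3 plan.py  485.7,283.6,115,1.3
```

```text
485.7,283.6,115,1.3 [np.float64(17.92), np.float64(-7.18), np.float64(0.03), 0, 0, np.float64(-0.023)]
```

{"op": "drive_tool", "data": {"targets": [[2, -0.8, 0, 0, 0, 0, 4.5], [5, -2, 0, 0, 0, -0.01, 4.5], [8.5, -3.4, 0, 0, 0, -0.01, 4.5], [12, -4.8, 0, 0, 0, -0.02, 4.5], [15, -6, 0, 0, 0, -0.023, 4.5], [17, -6.8, 0, 0, 0, -0.023, 4.5], [17.9, -7.2, 0, 0, 0, -0.023, 4.5], [17.9, -7.2, 0, 0, 0, -0.023, 4.5], [17.9, -7.2, 0, 0, 0, -0.023, 4.5], [17.9, -7.2, 0, 0, 0, -0.023, 4.5]]}}

```text
t: 21.15
tcp_pos: [485.9, 282.8, 115.3]
eef_rot: [0.0, 0.699, 0.715, -0.0]
wrist_force: [0.1, 0.1, -0.3]
width: 49.5
```

```bash
echo '[485.5,283.4,115.3,1.3]' > cmd.json
python3 - <<'E'
from h import *
s=env.state();print(s["width"],s["tcp_pos"],s["wrist_force"],s["eef_rot"])
im,p=grab("wrist","w9")
im=im[:,:,::-1].copy(); t=np.deg2rad(1.3)
def cor(cx,cy,hx,hy): return [[cx+np.cos(t)*a-np.sin(t)*b,cy+np.sin(t)*a+np.cos(t)*b,12] for a,b in((hx,hy),(hx,-hy),(-hx,-hy),(-hx,hy))]
q=proj("wrist",cor(485.1,308.6,50,65),p); cv2.polylines(im,[q.astype(np.int32)],True,(255,0,255),1)
cv2.imwrite("pics/w9.png",im)
E
```

```text
49.481002097125966 [485.93995484 282.84278331 115.28567424] [ 0.11514289  0.11403893 -0.3022912 ] [ 5.16809382e-05  6.99324620e-01  7.14804219e-01 -4.67060615e-05]
```

View pics/w9.png

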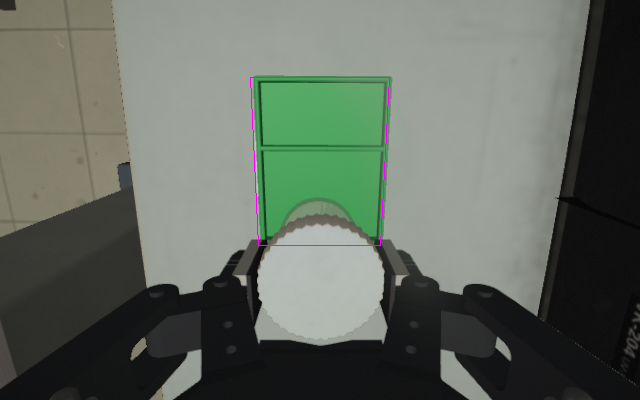

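The outline fits the green tray to about 2 px, and the pot is lined up over the wide compartment.

{"op": "drive_tool", "data": {"targets": [[0, 0.1, 2.5, 0, 0, 0, 4.5], [0, 0.1, 5, 0, 0, 0, 4.5], [0, 0.1, 7, 0, 0, 0, 4.5], [0, 0.1, 7.9, 0, 0, 0, 4.5], [0, 0.1, 8.25, 0, 0, 0, 4.5], [0, 0.1, 8.35, 0, 0, 0, 4.5], [0, 0.1, 8.35, 0, 0, 0, 4.5], [0, 0.1, 8.35, 0, 0, 0, 6.5], [0, 0.1, 8.35, 0, 0, 0, 8.5], [0, 0.1, 8.35, 0, 0, 0, 8.5]]}}

```text
t: 22.45
tcp_pos: [486.6, 283.5, 31.8]
eef_rot: [0.0, 0.699, 0.715, 0.0]
wrist_force: [0.1, 0.0, -0.3]
width: 84.6
```

```bash
echo '[486.5,283.4,31.8,1.3]' > cmd.json
python3 - <<'E'
from h import *
im=cv2.imread("pics/w5.png")  # white vial earlier
p=env.camera_params("wrist")
E
python3 plan.py 486.5,283.4,170,1.3 553,-109,170,0
```

```text
486.5,283.4,170,1.3 [np.float64(0.0), np.float64(0.0), np.float64(-13.82), 0, 0, np.float64(0.0)]
553,-109,170,0 [np.float64(-39.38), np.float64(5.76), np.float64(-13.82), 0, 0, np.float64(0.023)]
```

{"op": "drive_tool", "data": {"targets": [[0, 0, -3, 0, 0, 0, 8.5], [0, 0, -7, 0, 0, 0, 8.5], [-1, 0.1, -11.5, 0, 0, 0, 8.5], [-5, 0.7, -13.8, 0, 0, 0.01, 8.5], [-10.5, 1.5, -13.8, 0, 0, 0.01, 8.5], [-16.5, 2.4, -13.8, 0, 0, 0.01, 8.5], [-22.5, 3.3, -13.8, 0, 0, 0.02, 8.5], [-28.5, 4.2, -13.8, 0, 0, 0.02, 8.5], [-34.5, 5, -13.8, 0, 0, 0.023, 8.5], [-39.4, 5.75, -13.8, 0, 0, 0.023, 8.5]]}}

```text
t: 23.7
tcp_pos: [553.2, -111.5, 169.9]
eef_rot: [0.0, 0.708, 0.707, 0.0]
wrist_force: [0.7, -0.2, -0.7]
width: 85.4
```

```bash
echo '[553,-109.1,169.8,0]' > cmd.json
python3 - <<'E'
from h import *
env.get_image("top")
s=env.state();print(s["width"],s["tcp_pos"])
im,p=grab("wrist","w10"); print(proj("wrist",[[553,-109,50]],p)); 
im=im[:,:,::-1]; V=im.max(2)
c,a,l=cent(V>195,(290,160,60,70)); print(c,a,ray("wrist",c,50,p))
E
```

```text
85.14205265509194 [ 554.0129149  -116.91750557  170.15344906]
[[318.61322644 184.6371892 ]]Traceback (most recent call last):
  File "<stdin>", line 6, in <module>
  File "h.py", line 15, in cent
    i=1+np.argmax(s[1:,4]); return c[i]+[x,y],s[i,4],(l==i)
        ~~~~~~~~~^^^^^^^^^
    return _wrapfunc(a, 'argmax', axis=axis, out=out, **kwds)
    return bound(*args, **kwds)
ValueError: attempt to get argmax of an empty sequence
```

View pics/w10.png

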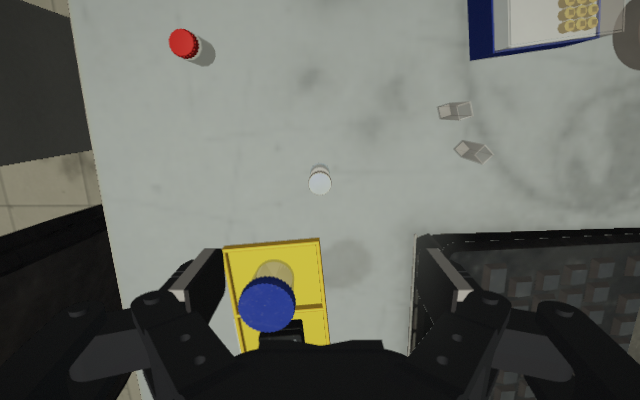

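The white cap is at (319,183), within 2 mm of the prediction. The keyboard edge is clear of the jaws. Descending and gripping.

{"op": "drive_tool", "data": {"targets": [[0.1, 0.05, 1.5, 0, 0, 0, 8.5], [0.1, 0.05, 4.5, 0, 0, 0, 8.5], [0.1, 0.05, 8, 0, 0, 0, 8.5], [0.1, 0.05, 11.5, 0, 0, 0, 8.5], [0.1, 0.05, 14.5, 0, 0, 0, 8.5], [0.1, 0.05, 15.8, 0, 0, 0, 8.5], [0.1, 0.05, 15.8, 0, 0, 0, 5], [0.1, 0.05, 15.8, 0, 0, 0, 1.7], [0.1, 0.05, 15.8, 0, 0, 0, 1.7], [0.1, 0.05, 15.8, 0, 0, 0, 1.7]]}}

```text
t: 25.05
tcp_pos: [554.6, -108.4, 13.2]
eef_rot: [0.001, 0.707, 0.707, 0.0]
wrist_force: [-0.9, 1.5, 3.9]
width: 19.8
```

```bash
echo '[553.5,-108.1,11.8,0]' > cmd.json
python3 plan.py 553.5,-108.1,130,0 520,120,130,0 / 484.2,346.6,130,1.3; python3 -c "
from h import *
s=env.state();print(s['width'],s['tcp_pos'],s['wrist_force'])"
```

```text
553.5,-108.1,130,0 [np.float64(0.0), np.float64(0.0), np.float64(-11.82), 0, 0, np.float64(0.0)]
520,120,130,0 [np.float64(22.81), np.float64(-3.35), np.float64(-11.82), 0, 0, np.float64(0.0)]
--
484.2,346.6,130,1.3 [np.float64(22.66), np.float64(-3.58), np.float64(-0.0), 0, 0, np.float64(-0.023)]
19.76660781814273 [ 554.5664977  -108.3552506    13.24379408] [-0.93764714  1.48171627  3.88520723]
```

{"op": "drive_tool", "data": {"targets": [[0, 0, -2.5, 0, 0, 0, 1.7], [0, 0, -6, 0, 0, 0, 1.7], [0, 0, -9.5, 0, 0, 0, 1.7], [1.5, -0.2, -11.8, 0, 0, 0, 1.7], [5, -0.7, -11.8, 0, 0, 0, 1.7], [9, -1.3, -11.8, 0, 0, 0, 1.7], [13, -1.9, -11.8, 0, 0, 0, 1.7], [17, -2.5, -11.8, 0, 0, 0, 1.7], [20.5, -3, -11.8, 0, 0, 0, 1.7], [22.8, -3.35, -11.8, 0, 0, 0, 1.7]]}}

```text
t: 26.3
tcp_pos: [519.9, 121.5, 130.3]
eef_rot: [0.0, 0.707, 0.707, 0.0]
wrist_force: [-0.1, -0.4, 0.1]
width: 19.6
```

{"op": "drive_tool", "data": {"targets": [[3.5, -0.5, 0, 0, 0, 0, 1.7], [7.5, -1.2, 0, 0, 0, -0.01, 1.7], [11.5, -1.8, 0, 0, 0, -0.01, 1.7], [15.5, -2.4, 0, 0, 0, -0.015, 1.7], [19, -3, 0, 0, 0, -0.02, 1.7], [21.5, -3.4, 0, 0, 0, -0.023, 1.7], [22.6, -3.5, 0, 0, 0, -0.023, 1.7], [22.7, -3.5, 0, 0, 0, -0.023, 1.7], [22.7, -3.5, 0, 0, 0, -0.023, 1.7], [22.7, -3.5, 0, 0, 0, -0.023, 1.7]]}}

```text
t: 27.55
tcp_pos: [485.5, 346.1, 129.8]
eef_rot: [0.0, 0.699, 0.715, -0.0]
wrist_force: [-0.2, -1.1, -0.1]
width: 19.6
```

```bash
echo '[485,347,129.8,1.3]' > cmd.json
python3 - <<'E'
from h import *
s=env.state();print(s["width"],s["tcp_pos"],s["wrist_force"],s["eef_rot"])
im,p=grab("wrist","w11")
im=im[:,:,::-1].copy(); t=np.deg2rad(1.3)
def cor(cx,cy,hx,hy): return [[cx+np.cos(t)*a-np.sin(t)*b,cy+np.sin(t)*a+np.cos(t)*b,12] for a,b in((hx,hy),(hx,-hy),(-hx,-hy),(-hx,hy))]
q=proj("wrist",cor(485.1,308.6,50,65),p); cv2.polylines(im,[q.astype(np.int32)],True,(255,0,255),1)
q=proj("wrist",cor(484.2,346.6,46,23),p); cv2.polylines(im,[q.astype(np.int32)],True,(255,0,255),1)
cv2.imwrite("pics/w11.png",im)
E
```

```text
19.573421243296817 [485.46111874 346.07514623 129.80163544] [-0.15339008 -1.08276935 -0.1298512 ] [ 7.01975635e-05  6.99370718e-01  7.14759109e-01 -1.04956731e-04]
```

View pics/w11.png

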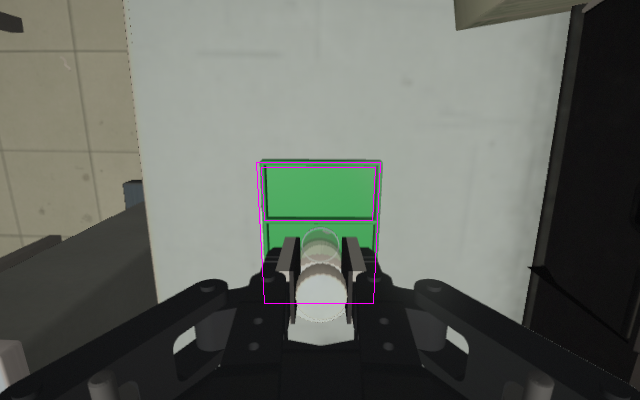

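The outline agrees with the tray to about 2 mm, and the vial is upright over the narrow compartment. Lowering, then releasing.

{"op": "drive_tool", "data": {"targets": [[0.1, 0.1, 3, 0, 0, 0, 1.7], [0.15, 0.15, 6.5, 0, 0, 0, 1.7], [0.15, 0.15, 9.3, 0, 0, 0, 1.7], [0.15, 0.15, 10.7, 0, 0, 0, 1.7], [0.15, 0.15, 11.3, 0, 0, 0, 1.7], [0.15, 0.15, 11.45, 0, 0, 0, 1.7], [0.15, 0.15, 11.45, 0, 0, 0, 1.7], [0.15, 0.15, 11.45, 0, 0, 0, 3], [0.15, 0.15, 11.45, 0, 0, 0, 5], [0.15, 0.15, 11.45, 0, 0, 0, 5]]}}

```text
t: 28.85
tcp_pos: [486.7, 348.6, 15.5]
eef_rot: [0.0, 0.699, 0.715, 0.0]
wrist_force: [-0.1, -0.4, -0.1]
width: 49.9
```

{"op": "drive_tool", "data": {"targets": [[0, 0, -2, 0, 0, 0, 5], [0, 0, -5, 0, 0, 0, 5], [0, 0, -8, 0, 0, 0, 5], [0, 0, -12, 0, 0, 0, 5], [0, 0, -16, 0, 0, 0, 5], [2, 0, -18, 0, 0, 0, 5], [5, 0, -19, 0, 0, 0, 5], [8, 0, -19, 0, 0, 0, 5], [10, 0, -19, 0, 0, 0, 5], [10, 0, -19, 0, 0, 0, 5]]}}

```text
t: 30.1
tcp_pos: [484.0, 449.7, 206.7]
eef_rot: [0.0, 0.698, 0.716, 0.001]
wrist_force: [0.5, -0.0, 0.5]
width: 50.1
```

```bash
python3 - <<'E'
from h import *
for c in("side","top","wrist"): 
    im,p=grab(c,"f_"+c)
    if c=="side": cv2.imwrite("pics/f_sc.png",cv2.resize(im[130:400,230:420,::-1],None,fx=2.2,fy=2.2))
print(env.state()["tcp_pos"])
E
```

```text
[484.42581677 447.83022776 205.90381505]
```

View pics/f_sc.png

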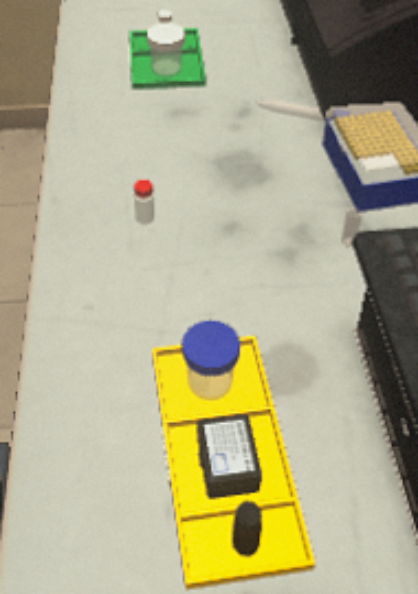

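View pics/f_top.png

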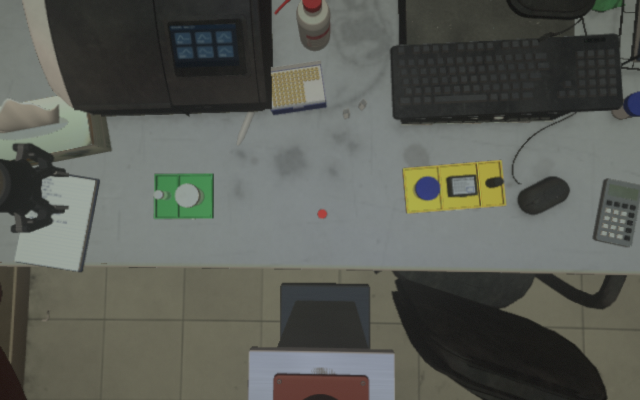

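View pics/f_wrist.png

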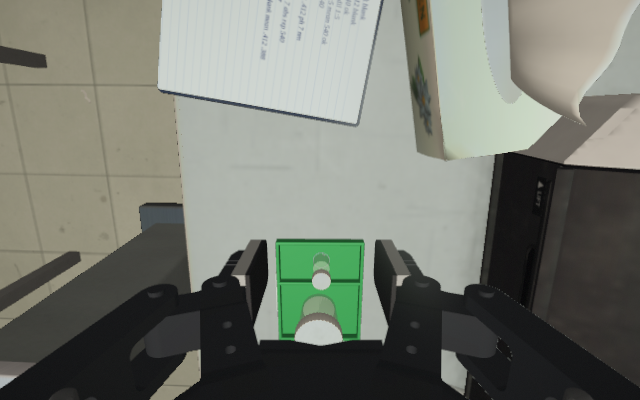

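All three views show the five pieces upright in the right compartments. The red vial is still at (322,214) in the top view, and the gripper is clear of everything. Handing in.

```bash
python3 -c "
from station import env
print(env.sign_off(), env.state()['t'])"
```

```text
the job is handed in; nothing more can be done
the job is handed in; nothing more can be done
```

Both kits are made up and the job is handed in, at about 30 s of the 109 s allowed. I worked in the order you gave:
- **Yellow tray:** the blue-lidded pot is in the wide end, the black box lies flat in the middle, and the brown vial is in the narrow end.
- **Green tray:** the white-lidded pot is in the wider compartment and the white-capped vial is in the narrower one.

The last top, side and wrist pictures showed every piece upright inside its compartment. The red-capped vial was still where it started, and the gripper was clear of everything.

The tray outlines I computed matched the pictures to about 2 mm, and the wrist force stayed at about 6 N or less in every reading. Three small readings disagreed:
- **Finger opening:** it read about 2.5 mm under the true size on every grip.
- **Arm overshoot:** the arm overshot by several mm after one fast move, and the next grip, on the white-capped vial, still went as planned.
- **Resting on the floor:** I set each piece down about 0.5 mm above the compartment floor by calculation before letting go. The pictures show them standing, but I didn't measure the contact directly.

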